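# Seat the sample case in the measuring bench

### The arm

A 6-joint arm with a two-finger parallel gripper is mounted at the origin on the work surface. World frame = base frame: x ahead of the robot, y to its left, z up, the work surface at z = 0. Lengths are in m, angles in rad, forces in N, time in s.
With the tool pointing down it reaches from about 0.4 to 0.825 m from the base axis. Payload 7 kg.
Tool frame: the origin (TCP) lies at the very end of the fingers, on their centre line; the grasp point (between the pads) lies 19 mm behind it; x points along the fingers, y is the direction in which the jaws open and shut, and the axes are right-handed (so a half turn about x gives the same grasp; the last joint's range is limited). The gripper opens to 88 mm and grips with 3 to 60 N. Pads are 19 mm wide; open, the fingers measure 130 mm over their backs; the gripper's body (78 mm by 193 mm) begins 47 mm behind the grasp point.
Start: joints at [-0.976, 0.359, 0.012, 0, -1.224, -0.288], TCP at [0.204, -0.643, 0.227] pointing down, gripper open.
Joint ranges: [-3.07, 3.07], [-1.43, 2.12], [-1.02, 1.25], [-3.03, 1.67], [-3.05, -0], [-3.03, 3.03]. Speed limits (rad/s): [2.39, 2.39, 3.01, 3.14, 3.14, 3.14].

### API

Orientations are given as [roll, pitch, yaw] about the fixed x, y, z axes, in that order (R = Rz(yaw) Ry(pitch) Rx(roll)).
In Python, from station import arm gives the robot as it stands.
- The arm moves only by the shell command python3 -m inch 'ROWS' [OPENING] [FORCE]. ROWS is text: rows parted by semicolons, each of 6 numbers parted by spaces: the shift along the world's x, y, z in units of 30 mm (1.0 is 30 mm), then the turn, a rotation vector about the world's x, y, z in units of 5 degrees (1.0 is 5 degrees). In form: dx dy dz wx wy wz; .... A call has 1 to 12 rows; each row shifts and turns the commanded pose from where the row before left it; what a row does not reach is not made up. A row lasts 1/8 s, in which the tool goes at most 62.5 mm and 10.7 degrees, less where a joint would pass 70% of its speed; a pose out of reach is approached as far as the arm can. A call is refused whole if a number of a shift passes 1 or a number of a turn 1, either way. A call with a gripper value outside its range is refused whole. OPENING is the opening, from 0 (shut) to 1 (fully open), set as the call begins (- or left out, the last holds). The fingers move at their own pace and stop on an object; FORCE is the grip in N (left out, the last holds). Time passes only in rows, so rows that do not move let the fingers close. It gives the time, the measured TCP pose, the force and the opening at its end, in the units of the state.
- arm.get_state(): the state, without advancing time (a new reading comes with each control period).
- arm.grab_frame(name): name is "scene" or "top"; returns a dict with "frame" (420x560x3 uint8, red, green, blue), "range_z" (420x560 float32, m along the optical axis (not along the pixel's ray), 0 where there is no reading), "mtx" (3x3 intrinsics, pixels), "pose" (4x4, takes a point from camera to world coordinates). Camera axes: x right, y up, looking along -z (the intrinsics and any distortion apply to the point x, -y, -z); pixel columns grow to the right and rows downward; lengths in m; the calibration is good to about 2 mm. A picture is of the moment at which its call begins.
- arm.job_done(): hands the job in, once; it reports no verdict.
Trained networks look in a picture, given as the dict that the camera call returned (one of the last four; its "shot" number tells which), for a name from the list of things; names that differ only in an ending like _2 or _b are one class to them, and where a whole thing is asked for, a point or a joint stands for the part that bears it (a point fixed in the world has none). Each returns a list of dicts, best first, with "confidence" (0 to 1); they miss things now and then, are a little off and sometimes report something else, mostly with a low value. They report only what shows in the picture. A call takes as long as a camera call. They do not tell look-alikes from the thing itself.
- arm.search_frame(picture, target): "extent" ([centre column, centre row, width, height] as shares, 0 to 1, of the picture: columns of its width, rows of its height, round what is visible of it).
- arm.masks_of(picture, target): "mask" (420x560 bool, what is visible of it) and "extent" ([centre column, centre row, width, height] as shares, 0 to 1, of the picture: columns of its width, rows of its height, round what is visible of it).
- arm.place_of(picture, target): "position" ([column, row] as shares, 0 to 1, of the picture: columns of its width, rows of its height: a listed point, or the origin of a listed thing).
The state is a dict: "t": time; "q": joint angles; "qd": joint speeds; "joint_efforts": joint torques, N m; "eef_pos": TCP position; "ee_rot": TCP orientation; "force": force on the tool from outside, world axes, zero at the start; "moment": the same for the moment, N m; "width": finger opening in m.
Only numpy, scipy, OpenCV 4.12 (cv2) and the standard library are available. Lean on these libraries where they do the work, as an engineer would, in place of code of your own. Each camera call takes 0.05 s, during which the arm holds its last target. There are 200 camera calls.

### The job

Push the flat sample case along the bench top until its long side lies flush against the straight rail, between the end plate and the sliding jaw. Then push the sliding jaw along the rail so that it shoves the case up against the end plate, and leave the case snug between jaw and plate, still flush against the rail. Only push: do not lift or tip the case, and leave the other things on the bench where they are.

Things in the scene. Friction and masses are not known exactly. Their poses are not given: they have to be found in the camera images.
- case_center (a point): Centre (15 mm above the bench) of the sample case: a loose, flat, closed white plastic box, 90 mm along its x, 120 mm along its y, 30 mm high, about 0.35 kg, with three rows of five small metal discs showing in its grey top. Starts on the robot's side of the rail, turned up to 0.25 rad, in front of the space between jaw and end plate.
- corner (a point): Inside corner of the fixed measuring bench, at bench-top height, where the rail's working face (plane x = 0) meets the end plate's inner face (plane y = 0). x points square into the rail, away from the robot; y runs along the rail towards the end plate, to the robot's left. The seated case's centre is at x = -45, y = -60 mm in these axes.
- jig: The measuring bench: aluminium rail (16 mm thick, 28 mm high, 400 mm long) with the end plate at its left end (14 mm thick, 32 mm high, reaching 80 mm from the rail's face towards the robot). Origin on the rail's working face at bench-top height, 120 mm right of the end plate's inner face; axes as for the corner. No base plate: the case slides on the bench top.
- jaw (a joint): How far the sliding jaw has moved along the rail towards the end plate, m; 0 to 0.17, starts at 0 to 0.02. The clamping face is 255 mm from the end plate's inner face at 0, so 0.135 when it holds the seated case. It cannot be lifted or turned, takes about 2 N to slide and stays where it is left.
- jaw_face (a point): Centre of the jaw's clamping face (the face towards the end plate), 16 mm above the bench. The jaw is a grey block 92 mm long along the rail, 80 mm deep from the rail towards the robot (from 2 to 82 mm off the rail), its top 30 mm above the bench; a low steel carriage plate (top 41 mm above the bench) lies on it and over the rail.
- jaw_back (a point): Centre of the jaw's back face, the face away from the end plate (to the robot's right), which is free to push on; 16 mm above the bench; axes as for the corner.
- dish: Bystander, to be left alone: open glass dish, 60 mm across, 14 mm high; origin at the centre of its underside.
- jar: Bystander, to be left alone: small amber jar, 44 mm across, 55 mm high; origin at the centre of its underside.
- weight: Bystander, to be left alone: brass knobbed weight, 32 mm across, 45 mm high; origin at the centre of its underside.
- crucible: Bystander, to be left alone: white ceramic cup, 48 mm across, 35 mm high; origin at the centre of its underside.
- slidebox: Bystander, to be left alone: black box 85 x 35 x 30 mm, long side along its x; origin at the centre of its underside.
- spatula: Bystander, to be left alone: spatula 150 mm long, lying along its x.
- beaker: Bystander, to be left alone: glass beaker, 70 mm across, 85 mm high; origin at the centre of its underside.
- case: The same sample case; origin at the centre of its underside, axes as at its centre.
Mind the look-alikes: they are no part of the job. Leave any purple look-alike of the case alone.

How it is judged:
On the way:
1. the case lies along the rail, within 5 mm of touching it and within 0.06 rad of square, between jaw and end plate, before the jaw has been moved 15 mm (x of case_center in the frame of corner above -0.05 m and y of case_center in the frame of corner between -0.2 and -0.05 m and angle between the x axis of case_center and the x axis of corner, either way round below 0.06 rad and distance of jaw_face from where it was at the start of the episode below 0.015 m), for 0.1 s.
At the end, for the whole second after the job is handed in: The case rests flat on the bench, within 3 mm of touching the rail and within 3 mm of touching the end plate, square to the rail within 0.035 rad, and the jaw's clamping face is no more than 124 mm from the end plate (case length 120 mm) (x of case_center in the frame of corner between -0.048 and -0.042 m and y of case_center in the frame of corner between -0.063 and -0.057 m and angle between the x axis of case_center and the x axis of corner, either way round below 0.035 rad and y of jaw_face in the frame of corner above -0.124 m and height (world z) of case_center below 0.018 m and angle between case_center's own z axis and vertical below 0.05 rad and linear speed of case below 0.01 m/s).
It fails at once if the case is lifted more than 10 mm or tipped more than 0.15 rad (height (world z) of case_center above 0.025 m or angle between case_center's own z axis and vertical above 0.15 rad).
It fails at once if a bystander is moved more than 25 mm (distance of any of dish, jar, weight, crucible, slidebox, spatula, beaker from where it was at the start of the episode above 0.025 m).
It also fails if it takes over 50 s, if anything falls off the work surface, if the arm or the gripper's body presses on something with over 40 N, if the wrist force passes 120 N, or if a joint passes its speed limit or range.

## Working session

There is one attempt and no reset: what is moved stays moved. The work goes in short steps, Python scripts to look and compute and a shell command to move; the robot and the scene stay as the last step left them, time stands still between calls to the robot, and variables do not carry over. Pictures are saved under pics/ and viewed, about 8 in all and at most 12, crops included, and the job is handed in when it is done.

```bash
mkdir -p pics; ls
cat > h.py <<'E'
import numpy as np, cv2
from station import arm
def save(p,n): cv2.imwrite(f'pics/{n}.png',p['frame'][...,::-1])
def world(p,c,r,z=None):
    K=p['mtx'];d=np.array([(c-K[0,2])/K[0,0],-(r-K[1,2])/K[1,1],-1.])
    T=p['pose']
    if z is None:
        return T[:3,:3]@(d*p['range_z'][int(r),int(c)])+T[:3,3]
    v=T[:3,:3]@d; return T[:3,3]+v*(z-T[2,3])/v[2]
E
python3 - <<'E'
from h import *
for n in('top','scene'):
    p=arm.grab_frame(n);save(p,n);print(n,p.keys(),p['pose'].round(3).tolist(),p['mtx'].tolist())
    for t in('case','case_center','corner','jaw_face','jaw_back','jig','dish','jar','weight','crucible','slidebox','spatula','beaker'):
        for d in arm.place_of(p,t)[:2]:
            c,r=d['position'][0]*560,d['position'][1]*420
            print(t,round(c),round(r),round(d['confidence'],2),world(p,c,r,{'case_center':.015,'jaw_face':.016,'jaw_back':.016}.get(t,0)).round(3))
print(arm.get_state())
E
```

```text
pics
top dict_keys(['frame', 'range_z', 'mtx', 'pose', 'shot']) [[-0.016, 0.997, -0.076, 0.487], [-1.0, -0.015, 0.003, 0.018], [0.002, 0.076, 0.997, 1.687], [0.0, 0.0, 0.0, 1.0]] [[528.142199596735, 0.0, 288.6158964242881], [0.0, 528.142199596735, 203.19837737852603], [0.0, 0.0, 1.0]]
case 218 270 0.94 [0.407 0.241 0.   ]
case 306 207 0.89 [ 0.604 -0.042  0.   ]
case_center 344 273 0.93 [ 0.392 -0.158  0.015]
case_center 215 267 0.77 [0.417 0.247 0.015]
corner 261 174 0.59 [0.71  0.101 0.   ]
jaw_face 335 186 0.74 [ 0.669 -0.138  0.016]
jaw_face 309 206 0.36 [ 0.606 -0.051  0.016]
jaw_back 365 183 0.6 [ 0.674 -0.233  0.016]
jig 303 172 0.76 [ 0.714 -0.035  0.   ]
jig 234 178 0.57 [0.701 0.185 0.   ]
dish 370 219 0.6 [ 0.56  -0.249  0.   ]
jar 227 214 0.67 [0.584 0.209 0.   ]
jar 231 180 0.28 [0.695 0.197 0.   ]
weight 327 150 0.54 [ 0.788 -0.115  0.   ]
crucible 273 151 0.61 [0.785 0.059 0.   ]
slidebox 233 180 0.56 [0.694 0.191 0.   ]
spatula 421 222 0.89 [ 0.551 -0.41   0.   ]
beaker 142 241 0.83 [0.502 0.482 0.   ]
beaker 420 220 0.41 [ 0.555 -0.407  0.   ]
scene dict_keys(['frame
[... 849 characters left out ...]
.   ]
beaker 321 142 0.56 [0.505 0.467 0.   ]
{'t': 1.4, 'q': array([-9.75905786e-01,  3.58615674e-01,  1.19051437e-02,  1.16754084e-05,
       -1.22409089e+00, -2.88111670e-01]), 'qd': array([-3.38006304e-04, -7.25220930e-04,  7.51332517e-05, -3.93683065e-04,
        8.91929333e-06, -1.05436202e-04]), 'joint_efforts': array([-1.54307628e-05, -5.82387614e+01,  2.93299556e+01,  7.00248778e+00,
        1.24318441e-02, -5.06315519e-05]), 'eef_pos': array([ 0.20382673, -0.64347575,  0.22655545]), 'ee_rot': array([ 2.99539971,  1.57078422, -2.98100276]), 'force': array([-0.15837494, -1.16651358,  0.20971434]), 'moment': array([ 0.02979707, -0.05237994,  0.01616297]), 'width': 0.08733716038031877}
```

Run:
```python
import cv2
a=cv2.imread('pics/top.png')[120:330,110:460]
cv2.imwrite('pics/topc.png',cv2.resize(a,None,fx=2.28,fy=2.28,interpolation=cv2.INTER_CUBIC))
```

```text
(no output)
```

View pics/topc.png

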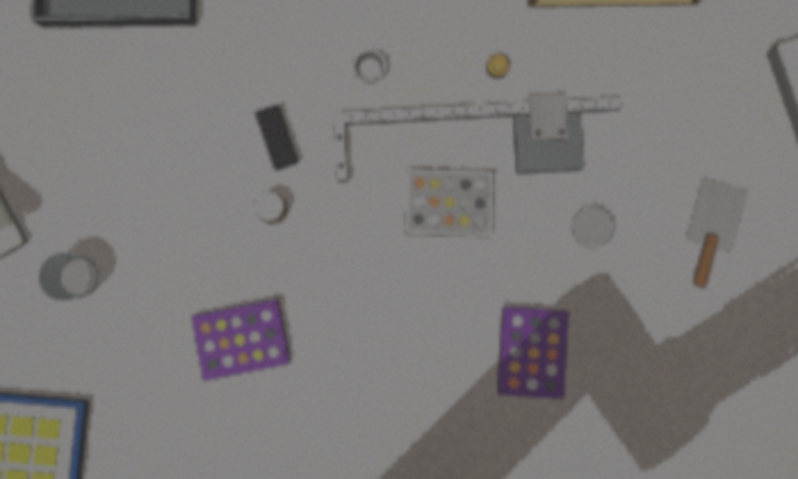

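View pics/scene.png

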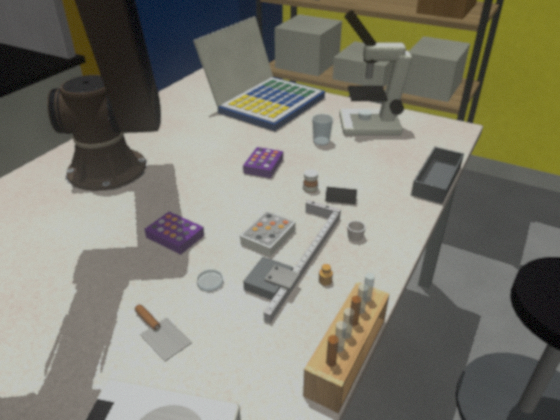

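Candidates for the case in the top picture: the white box at (307,208), and purple look-alikes at (216,268) and (344,273). The white one fits the description and lies in front of the gap between the jaw at about (350,183) and the end plate at about (260,187). Next I measure the geometry from depth.

```bash
cat >> h.py <<'E'
def cloud(p):
    K=p['mtx'];T=p['pose'];z=p['range_z'];r,c=np.mgrid[:420,:560]
    d=np.stack([(c-K[0,2])/K[0,0]*z,-(r-K[1,2])/K[1,1]*z,-z],-1)
    return d@T[:3,:3].T+T[:3,3]
def measure(p,near=(.61,-.05)):
    W=cloud(p);Z=W[...,2]
    bg=np.median(Z[(abs(W[...,0]-.5)<.15)&(abs(W[...,1])<.3)])
    m=((Z-bg>.015)&(Z<.06)&(W[...,0]>.4)&(W[...,0]<.85)&(abs(W[...,1])<.4)).astype(np.uint8)
    n,l=cv2.connectedComponents(m,connectivity=4)
    print('bg',bg.round(4))
    for i in range(1,n):
        q=W[l==i]
        if len(q)<60: continue
        R=cv2.minAreaRect(q[:,:2].astype(np.float32)); print(len(q),np.round(R[0],4),np.round(R[1],4),round(R[2],2),'z',np.median(q[:,2]).round(4),'min',q.min(0).round(3),'max',q.max(0).round(3))
    return W,l
E
python3 - <<'E'
from h import *
p=arm.grab_frame('top');W,l=measure(p)
# close crop
a=p['frame'][150:240,240:390,::-1]
cv2.imwrite('pics/close.png',cv2.resize(a,None,fx=5.2,fy=5.2,interpolation=cv2.INTER_CUBIC))
for t in('case','jaw','jig'):
  for d in arm.masks_of(p,t)[:3]:
    m=d['mask'];q=W[m];q=q[q[:,2]>.012]
    if len(q)>20:
      R=cv2.minAreaRect(q[:,:2].astype(np.float32));print(t,round(d['confidence'],2),len(q),np.round(R[0],3),np.round(R[1],3),round(R[2],1))
E
```

```text
bg 0.0018
85 [0.7872 0.0643] [0.045  0.0454] 36.74 z 0.0319 min [0.763 0.043 0.017] max [0.809 0.088 0.042]
81 [ 0.7855 -0.1141] [0.0293 0.0291] 1.45 z 0.0337 min [ 0.771 -0.129  0.019] max [ 0.8   -0.1    0.054]
1580 [ 0.6846 -0.0858] [0.1054 0.3983] 3.0 z 0.0305 min [ 0.628 -0.283  0.017] max [0.743 0.114 0.049]
303 [0.6909 0.1949] [0.0855 0.0355] 18.7 z 0.0293 min [0.645 0.165 0.018] max [0.735 0.222 0.04 ]
1088 [ 0.5963 -0.0437] [0.1174 0.0916] 88.66 z 0.031 min [ 0.549 -0.103  0.018] max [0.643 0.015 0.046]
155 [0.5938 0.2019] [0.041  0.0417] 88.88 z 0.0523 min [0.573 0.181 0.017] max [0.615 0.222 0.06 ]
710 [0.4252 0.248 ] [0.0658 0.122 ] 8.01 z 0.0311 min [0.4   0.183 0.017] max [0.464 0.312 0.041]
442 [ 0.4252 -0.1568] [0.0908 0.0468] 88.86 z 0.0309 min [ 0.401 -0.202  0.017] max [ 0.449 -0.111  0.046]
case 0.88 1089 [ 0.564 -0.043] [0.117 0.157] 88.7
case 0.88 1093 [ 0.403 -0.087] [0.238 0.124] 78.7
case 0.71 1070 [0.426 0.157] [0.089 0.295] 9.5
jaw 0.81 876 [ 0.591 -0.124] [0.113 0.334] 55.0
jig 0.78 1533 [ 0.696 -0.075] [0.25  0.382] 32.9
jig 0.47 76 [0.65  0.034] [0.324 0.043] 13.2
```

View pics/close.png

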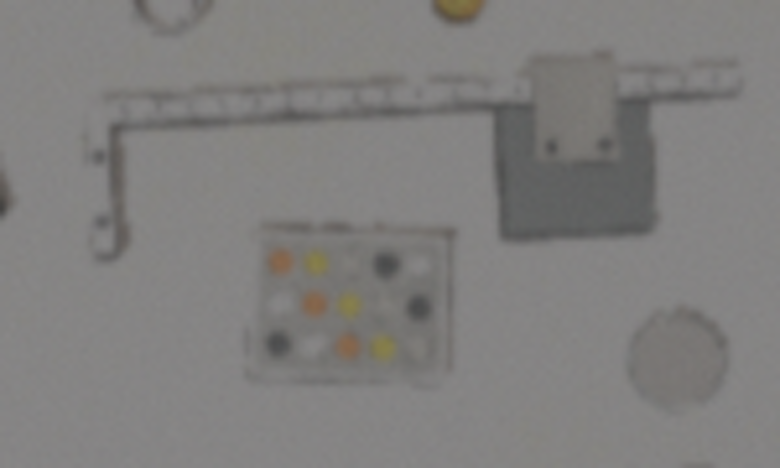

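```bash
cat >> h.py <<'E'
from scipy.spatial.transform import Rotation as Ro
def jig(p):
    W=cloud(p);y=W[...,1];x=W[...,0];Z=W[...,2]-.0018
    m=(Z>.02)&(Z<.034)&(x>.675)&(x<.76)&(y>-.13)&(y<.08)&(x>.69)
    q=W[m]; f=np.polyfit(q[:,1],q[:,0],1)
    res=q[:,0]-np.polyval(f,q[:,1]); a=np.arctan(-f[0])
    lo,hi=np.percentile(res,[3,97]); 
    return f,a,lo,hi
def tool():
    s=arm.get_state();R=Ro.from_euler('xyz',s['ee_rot']).as_matrix()
    return s['eef_pos'],R
def J(P,a,c):
    ex=np.array([np.cos(a),np.sin(a)]);ey=np.array([-ex[1],ex[0]]);d=np.asarray(P)[...,:2]-c
    return np.stack([d@ex,d@ey],-1)
E
python3 - <<'E'
from h import *
p=arm.grab_frame('top');f,a,lo,hi=jig(p);print('rail',f,np.degrees(a),lo,hi)
W=cloud(p);Z=W[...,2]-.0018
face=f[1]-.008/np.cos(a)
# end plate points
ex=np.array([np.cos(a),np.sin(a)]);ey=np.array([-ex[1],ex[0]])
c0=np.array([face,0.])
L=J(W,a,c0)
e=(Z>.022)&(Z<.045)&(L[...,0]>-.07)&(L[...,0]<-.01)&(L[...,1]>.05)&(L[...,1]<.15)
print('plate y pct',np.percentile(L[e][:,1],[3,50,97]),e.sum())
yi=np.median(L[e][:,1])-.007
c=c0+yi*ey;print('corner',c)
L=J(W,a,c)
b=(Z>.022)&(Z<.04)&(L[...,0]<-.012)&(L[...,0]>-.085)&(L[...,1]<-.2)&(L[...,1]>-.4)
print('jaw y',np.percentile(L[b][:,1],[2,98]),'x',np.percentile(L[b][:,0],[2,98]))
print('case J',J([.5963,-.0437],a,c),'case ang rel',-1.34-np.degrees(a))
for n,q in dict(dish=(.565,-.246),jar=(.594,.202),slide=(.691,.195)).items():print(n,J(q,a,c))
P,R=tool();print(P,R.round(3).tolist())
t=c+ex*-.19+ey*-.135;print('pre',t,'shift units',(np.r_[t,.12]-P)/.03)
yaw=np.degrees(np.arctan2(R[1,1],R[0,1]));print('tool y yaw',yaw,'want',90+np.degrees(a))
E
```

```text
rail [-0.03827046  0.71978282] 2.1916665172780054 -0.0077154576014783335 0.007845263534025275
plate y pct [0.10008445 0.10677853 0.11357251] 83
corner [0.70796119 0.09970554]
jaw y [-0.32607261 -0.23740292] x [-0.08051094 -0.01378794]
case J [-0.11706369 -0.13903044] case ang rel -3.5316665172780057
dish [-0.15607724 -0.33998547]
jar [-0.10996583  0.10657778]
slide [-0.01330449  0.09587339]
[ 0.20382734 -0.64346016  0.22655725] [[-0.0, -0.302, 0.953], [0.0, 0.953, 0.302], [-1.0, 0.0, -0.0]]
pre [ 0.52326291 -0.04246177] shift units [10.64785237 20.03327972 -3.55190844]
tool y yaw 107.57878916211942 want 92.19166651727801
```

```bash
python3 -m inch '0.5 1 0 0 0 -0.77;0.5 1 0 0 0 -0.77;0.5 1 0 0 0 -0.77;0.5 1 0 0 0 -0.77;0.5 1 0 0 0 0;0.5 1 0 0 0 0;0.5 1 0 0 0 0;0.5 1 0 0 0 0;0.5 1 0 0 0 0;0.5 1 0 0 0 0;0.55 1 0 0 0 0;0.55 1 0 0 0 0' 0.6 && python3 -m inch '0.55 1 0 0 0 0;0.55 1 0 0 0 0;0.55 1 0 0 0 0;0.55 1 0 0 0 0;0.55 1 -0.5 0 0 0;0.6 1 -0.5 0 0 0;0.6 1 -0.5 0 0 0;0.6 1 -1 0 0 0;0 0 -1 0 0 0;0 0 0 0 0 0'
python3 - <<'E'
from h import *
P,R=tool();a=np.radians(2.19);c=np.array([.70796,.09971]);print(P,J(P,a,c),np.degrees(np.arctan2(R[1,1],R[0,1])),R[:,0],arm.get_state()['force'],arm.get_state()['width'])
E
```

```text
t: 3.15
eef_pos: [0.3873, -0.2825, 0.2268]
ee_rot: [-0.309, 1.57, -0.271]
force: [0.9, -1.0, -0.7]
width: 0.0526
t: 4.4
eef_pos: [0.5218, -0.0435, 0.1197]
ee_rot: [-2.958, 1.566, -2.919]
force: [0.2, -0.2, 0.5]
width: 0.0524
[ 0.52181892 -0.04348471  0.11969574] [-0.19147708 -0.13597704] 92.20361711004526 [-0.00451438 -0.00102152 -0.99998929] [ 0.19511945 -0.2485228   0.4913865 ] 0.05244325556045359
```

```bash
python3 -m inch '0 0 -1 0 0 0;0 0 -1 0 0 0;0 0 -0.8 0 0 0;0 0 -0.7 0 0 0;0 0 0 0 0 0' && python3 -m inch '0.3 0.011 0 0 0 0;0.3 0.011 0 0 0 0;0.3 0.011 0 0 0 0;0.3 0.011 0 0 0 0;0.3 0.011 0 0 0 0;0.3 0.011 0 0 0 0;0.3 0.011 0 0 0 0;0.3 0.011 0 0 0 0;0.2 0.008 0 0 0 0;0 0 0 0 0 0'
python3 - <<'E'
from h import *
P,R=tool();a=np.radians(2.19);c=np.array([.70796,.09971]);print(P,J(P,a,c),np.degrees(np.arctan2(R[1,1],R[0,1])))
p=arm.grab_frame('scene');save(p,'s2');q=arm.grab_frame('top');save(q,'t2')
cv2.imwrite('pics/mix.png',np.hstack([cv2.resize(p['frame'][150:330,190:380,::-1],(400,380)),cv2.resize(q['frame'][140:250,240:356,::-1],(400,380))]))
E
```

```text
t: 5.03
eef_pos: [0.5231, -0.0439, 0.0167]
ee_rot: [-2.778, 1.57, -2.741]
force: [0.7, -0.1, 0.1]
width: 0.0526
t: 6.28
eef_pos: [0.6023, -0.0405, 0.0166]
ee_rot: [0.09, 1.57, 0.128]
force: [-0.4, -0.4, -0.1]
width: 0.0523
[ 0.60232494 -0.04050058  0.01659365] [-0.11091583 -0.13607149] 92.18159212249859
```

View pics/mix.png

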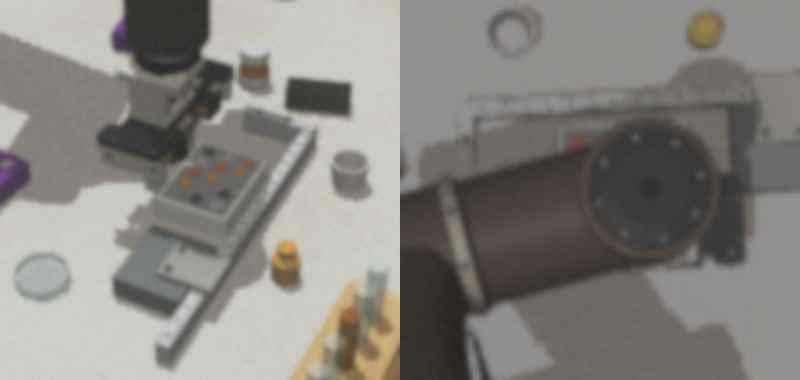

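The left half (scene camera) shows the case, centred near (210,185), square and a small gap from the rail. The right half is hidden by the arm. I keep pushing in small steps until the force rises.

```bash
python3 -m inch '0.1 0.004 0 0 0 0;0.1 0.004 0 0 0 0;0.1 0.004 0 0 0 0;0 0 0 0 0 0' ; python3 -m inch '0.07 0.003 0 0 0 0;0 0 0 0 0 0'; python3 -m inch '0.05 0.002 0 0 0 0;0 0 0 0 0 0'
```

```text
t: 6.88
eef_pos: [0.6098, -0.0403, 0.0165]
ee_rot: [-3.005, 1.57, -2.967]
force: [-5.0, -0.8, 2.9]
width: 0.0525
t: 7.12
eef_pos: [0.6121, -0.0402, 0.0165]
ee_rot: [-3.006, 1.57, -2.968]
force: [-3.8, -0.1, 1.8]
width: 0.0527
t: 7.38
eef_pos: [0.6139, -0.0401, 0.0165]
ee_rot: [1.607, 1.571, 1.645]
force: [-3.6, -0.7, 2.0]
width: 0.0527
```

```bash
python3 -m inch '0.05 0.002 0 0 0 0;0 0 0 0 0 0'; python3 -m inch '0.05 0.002 0 0 0 0;0 0 0 0 0 0'
```

```text
t: 7.62
eef_pos: [0.614, -0.0401, 0.0164]
ee_rot: [-3.097, 1.568, -3.059]
force: [-8.5, -0.4, 6.2]
width: 0.0526
t: 7.88
eef_pos: [0.614, -0.0402, 0.0163]
ee_rot: [-3.093, 1.566, -3.056]
force: [-13.6, 1.0, 9.9]
width: 0.0527
```

```bash
python3 -m inch '-0.3 0 0 0 0 0;-0.6 0 0 0 0 0;-0.3 0 1 0 0 0;0 0 1 0 0 0;0 0 1 0 0 0;0 0 0.5 0 0 0;0 0 0 0 0 0'
python3 - <<'E'
from h import *
P,R=tool();a=np.radians(2.19);c=np.array([.70796,.09971]);ex=np.array([np.cos(a),np.sin(a)]);ey=np.array([-ex[1],ex[0]])
t=c-ex*.042-ey*.372;print(P,t,(t-P[:2])/.03,ey)
E
```

```text
t: 8.75
eef_pos: [0.5819, -0.0397, 0.1224]
ee_rot: [0.221, 1.568, 0.259]
force: [0.0, -0.2, -0.9]
width: 0.0523
[ 0.58187106 -0.03965163  0.12236482] [ 0.68020606 -0.27362325] [ 3.27783328 -7.79905414] [-0.0382134  0.9992696]
```

```bash
python3 -m inch '0.3 -1 0 0 0 0;0.4 -1 0 0 0 0;0.4 -1 0 0 0 0;0.4 -1 0 0 0 0;0.4 -1 0 0 0 0;0.4 -1 0 0 0 0;0.5 -1 0 0 0 0;0.48 -0.8 0 0 0 0;0 0 0 0 0 0' 0
python3 - <<'E'
from h import *
a=np.radians(2.19);c=np.array([.70796,.09971])
P,R=tool();print(P,J(P,a,c),arm.get_state()['width'])
q=arm.grab_frame('top');W=cloud(q);L=J(W,a,c);Z=W[...,2]
for n,(x0,x1,y0,y1) in dict(case=(-.12,.0,-.225,-.02)).items():
    m=(Z>.022)&(Z<.05)&(L[...,0]>x0)&(L[...,0]<x1)&(L[...,1]>y0)&(L[...,1]<y1)
    k=L[m];print(n,m.sum(),np.percentile(k,[1,99],0),cv2.minAreaRect(k.astype(np.float32)))
p=arm.grab_frame('scene')
cv2.imwrite('pics/mix2.png',np.hstack([cv2.resize(p['frame'][150:330,190:380,::-1],(400,380)),cv2.resize(q['frame'][140:250,250:366,::-1],(400,380))]))
E
```

```text
t: 9.88
eef_pos: [0.6791, -0.2754, 0.1185]
ee_rot: [2.941, 1.568, 2.977]
force: [-0.3, 0.5, -0.3]
width: 0.0006
[ 0.67906706 -0.27544539  0.11850037] [-0.04320781 -0.37377728] 0.0006130679561831024
case 607 [[-0.08836664 -0.14867635]
 [-0.00060569 -0.07696331]] ((-0.04465298727154732, -0.10470562428236008), (0.08832961320877075, 0.08916884660720825), 88.73017120361328)
```

View pics/mix2.png

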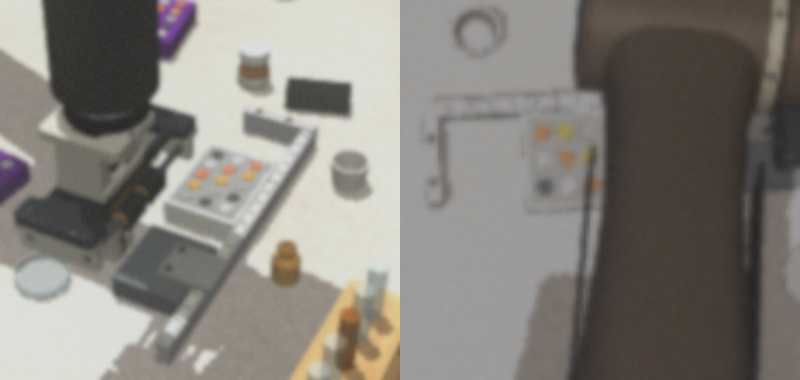

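The scene half shows the case at (215,190) lying flush along the rail, and the top half confirms it touches the rail. Next I lower the tool behind the jaw and push.

```bash
python3 -m inch '0 0 -1 0 0 0;0 0 -1 0 0 0;0 0 -0.8 0 0 0;0 0 -0.6 0 0 0;0 0 0 0 0 0' && python3 -m inch '-0.011 0.3 0 0 0 0;-0.011 0.3 0 0 0 0;-0.011 0.3 0 0 0 0;-0.011 0.3 0 0 0 0;-0.011 0.3 0 0 0 0;-0.011 0.3 0 0 0 0;-0.011 0.3 0 0 0 0;-0.011 0.3 0 0 0 0;-0.011 0.3 0 0 0 0;0 0 0 0 0 0'
python3 - <<'E'
from h import *
a=np.radians(2.19);c=np.array([.70796,.09971])
P,R=tool();print(P,J(P,a,c))
E
```

```text
t: 10.6
eef_pos: [0.6782, -0.2732, 0.0179]
ee_rot: [2.898, 1.568, 2.936]
force: [0.4, 0.5, -0.1]
width: 0.0007
t: 11.85
eef_pos: [0.6761, -0.1918, 0.0193]
ee_rot: [2.287, 1.57, 2.325]
force: [-0.3, 0.2, 0.8]
width: 0.0007
[ 0.67608155 -0.19183473  0.01931038] [-0.04299609 -0.2901136 ]
```

```bash
python3 -m inch '-0.01 0.25 0 0 0 0;-0.01 0.25 0 0 0 0;-0.01 0.25 0 0 0 0;-0.01 0.25 0 0 0 0;-0.01 0.25 0 0 0 0;-0.01 0.25 0 0 0 0;0 0 0 0 0 0' && python3 -m inch '-0.004 0.1 0 0 0 0;-0.004 0.1 0 0 0 0;0 0 0 0 0 0';  python3 -m inch '-0.004 0.1 0 0 0 0;0 0 0 0 0 0'
python3 - <<'E'
from h import *
a=np.radians(2.19);c=np.array([.70796,.09971])
P,R=tool();print(P,J(P,a,c))
E
```

```text
t: 12.72
eef_pos: [0.6746, -0.1468, 0.0196]
ee_rot: [1.267, 1.57, 1.305]
force: [0.4, 1.3, -0.2]
width: 0.0005
t: 13.1
eef_pos: [0.6746, -0.1419, 0.0197]
ee_rot: [0.03, 1.57, 0.068]
force: [0.6, -3.2, -0.6]
width: 0.0004
t: 13.35
eef_pos: [0.6744, -0.1389, 0.0197]
ee_rot: [-0.082, 1.57, -0.044]
force: [0.3, -3.2, -0.5]
width: 0.0002
[ 0.6744353  -0.13887416  0.01972256] [-0.04261733 -0.23712881]
```

```bash
for i in 1; do python3 -m inch '-0.003 0.07 0 0 0 0;0 0 0 0 0 0'; python3 -m inch '-0.003 0.07 0 0 0 0;0 0 0 0 0 0'; done
```

```text
t: 13.6
eef_pos: [0.6743, -0.1368, 0.0197]
ee_rot: [0.042, 1.57, 0.08]
force: [1.5, -2.7, 0.7]
width: 0.0004
t: 13.85
eef_pos: [0.6742, -0.1347, 0.0197]
ee_rot: [-0.015, 1.57, 0.023]
force: [1.3, -4.1, 0.1]
width: 0.0005
```

```bash
python3 -m inch '-0.003 0.07 0 0 0 0;0 0 0 0 0 0'; python3 -m inch '-0.003 0.07 0 0 0 0;0 0 0 0 0 0'
```

```text
t: 14.1
eef_pos: [0.6742, -0.1326, 0.0197]
ee_rot: [-0.041, 1.57, -0.002]
force: [0.5, -4.0, 0.2]
width: 0.0008
t: 14.35
eef_pos: [0.6741, -0.1305, 0.0197]
ee_rot: [-0.05, 1.57, -0.012]
force: [2.6, -4.0, -0.1]
width: 0.0004
```

```bash
python3 -m inch '-0.003 0.07 0 0 0 0;0 0 0 0 0 0'; python3 -m inch '-0.003 0.07 0 0 0 0;0 0 0 0 0 0'
python3 - <<'E'
from h import *
a=np.radians(2.19);c=np.array([.70796,.09971])
q=arm.grab_frame('top');p=arm.grab_frame('scene');W=cloud(p);L=J(W,a,c);Z=W[...,2]
cv2.imwrite('pics/mix3.png',np.hstack([cv2.resize(p['frame'][170:300,240:380,::-1],(400,380)),cv2.resize(q['frame'][140:250,250:366,::-1],(400,380))]))
E
```

```text
t: 14.6
eef_pos: [0.674, -0.1289, 0.0197]
ee_rot: [-0.893, 1.57, -0.855]
force: [2.2, -6.0, -0.3]
width: 0.0004
t: 14.85
eef_pos: [0.674, -0.1288, 0.0198]
ee_rot: [-1.47, 1.568, -1.432]
force: [3.7, -16.7, -2.1]
width: 0.0004
```

View pics/mix3.png

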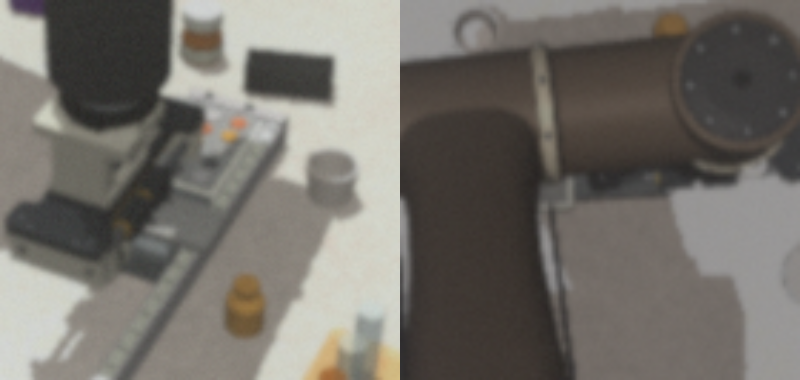

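The scene half shows the case held between jaw and plate, and the force rose to 17 N. I back off, retreat and check.

```bash
python3 -m inch '0 -0.4 0 0 0 0;0 -0.6 0 0 0 0;0 0 1 0 0 0;0 0 1 0 0 0;0 0 1 0 0 0;0 0 1 0 0 0;-0.5 -1 0 0 0 0;-0.5 -1 0 0 0 0;-0.5 -1 0 0 0 0;-0.5 -1 0 0 0 0;-0.5 -1 0 0 0 0;-0.5 -1 0 0 0 0' && python3 -m inch '-0.5 -1 0 0 0 0;-0.5 -1 0 0 0 0;-0.5 -1 0 0 0 0;-0.5 -1 0 0 0 0;-0.5 -1 0 0 0 0;-0.5 -1 0 0 0 0;0 0 0 0 0 0'
python3 - <<'E'
from h import *
q=arm.grab_frame('top');f,a,lo,hi=jig(q);a=np.radians(2.19);c=np.array([.70796,.09971]);W=cloud(q);L=J(W,a,c);Z=W[...,2]
def box(n,x0,x1,y0,y1,z0=.022,z1=.05):
    m=(Z>z0)&(Z<z1)&(L[...,0]>x0)&(L[...,0]<x1)&(L[...,1]>y0)&(L[...,1]<y1);k=L[m];print(n,m.sum(),np.percentile(k,[1,99],0).round(4).tolist(),'z',np.median(Z[m]).round(4))
print(f,np.degrees(a))
box('case',-.12,-.003,-.115,-.003);box('jaw',-.1,-.06,-.3,-.11);box('all',-.07,-.06,-.3,.05)
for i,y in enumerate((-.11,-.09,-.06,-.03,-.01)):box('near edge y%.2f'%y,-.12,-.01,y-.006,y+.006)
for t,z in(('case_center',.015),('jaw_face',.016),('corner',0)):
    for d in arm.place_of(q,t)[:3]:print(t,round(d['confidence'],2),J(world(q,d['position'][0]*560,d['position'][1]*420,z),a,c).round(4))
cv2.imwrite('pics/fin.png',cv2.resize(q['frame'][140:240,210:380,::-1],None,fx=4.7,fy=4.7,interpolation=cv2.INTER_CUBIC))
E
```

```text
t: 16.45
eef_pos: [0.5827, -0.3374, 0.1394]
ee_rot: [1.923, 1.57, 1.961]
force: [0.7, 0.1, 0.5]
width: 0.0004
t: 17.32
eef_pos: [0.4918, -0.5182, 0.139]
ee_rot: [2.083, 1.57, 2.118]
force: [-0.2, 0.3, 0.2]
width: 0.0002
[-0.0491452   0.70974126] 2.19
case 965 [[-0.0891, -0.1143], [-0.0044, -0.004]] z 0.031
jaw 227 [[-0.0879, -0.2095], [-0.0602, -0.1108]] z 0.0296
all 223 [[-0.0699, -0.2089], [-0.0601, 0.0112]] z 0.0305
near edge y-0.11 96 [[-0.0889, -0.1157], [-0.0124, -0.1042]] z 0.0308
near edge y-0.09 96 [[-0.0881, -0.0958], [-0.0115, -0.0842]] z 0.0307
near edge y-0.06 94 [[-0.0894, -0.0658], [-0.0127, -0.0541]] z 0.0317
near edge y-0.03 93 [[-0.0878, -0.0359], [-0.0121, -0.0244]] z 0.031
near edge y-0.01 97 [[-0.0897, -0.016], [-0.0108, -0.0041]] z 0.031
case_center 0.9 [-0.283   0.1556]
case_center 0.8 [-0.0369 -0.0735]
case_center 0.65 [-0.3363 -0.2466]
jaw_face 0.96 [-0.0471 -0.1177]
corner 0.66 [-0.0048 -0.0071]
```

View pics/fin.png

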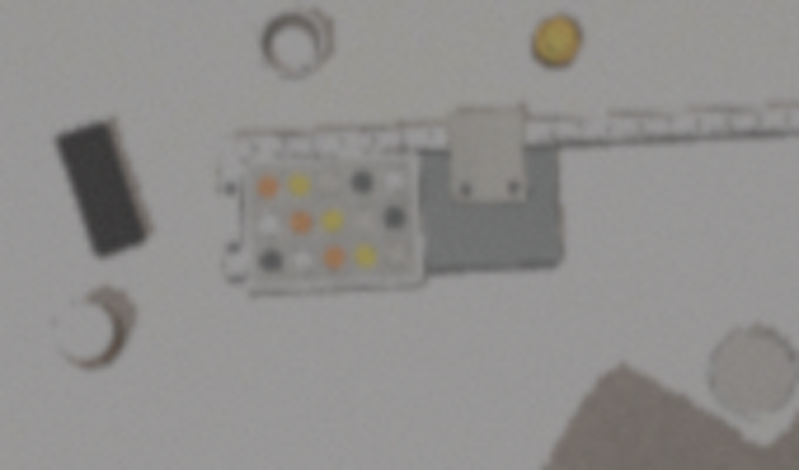

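The picture shows the case at (335,220) tight between the plate at (235,215) and the jaw at (490,210), flush with the rail. Its near edge is constant at -0.088 to -0.090 along its length. The jaw's back is at -0.21, so the clamping face is about 0.119 from the plate.

```bash
python3 -c "
from station import arm
print(arm.job_done())"
```

```text
the job is handed in; nothing more can be done
None
```

I pushed the white case square against the rail with two spread fingers, where it stopped at about 14 N. I then pushed the jaw from behind with closed fingers until the case stopped against the end plate at about 17 N. After that I retreated and handed the job in at about 17 s.

**Last checks from the top-camera depth:**
- **Rail:** the case's near edge is a uniform 88–90 mm from the rail face, so it is flush and square.
- **Height:** the case top reads 31 mm, so it lies flat on the bench.
- **Jaw:** its back face is about 0.21 m from the plate, which puts the clamping face about 118–119 mm away (under the 124 mm limit).
- **Bystanders:** those in the last crop (crucible, weight, slide box, jar, dish) look unmoved. I did not re-measure them, and the spatula and beaker were outside that crop.

**Checks that disagreed:** the network's case_center in the last picture was off by about 8 mm in x and 13 mm in y from the seated position, and its corner was about 5–7 mm off. A last rail-line fit gave a slightly different angle (2.8° against 2.2°), probably because it also caught the case top. I trusted the depth edges and the contact forces over these.

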